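# Set a sample vial before the lamp and hold the shutter half open

### The job

On the viewing stand, slide the small white screw-cap vial along the plate, without lifting or tipping it, from its waiting ring into the middle ring in front of the lamp window, and let go of it there while the shutter is still shut. Then take the upright tab on top of the lamp box with the fingers, slide the sprung shutter to half of its travel (never drawing it fully open on the way) and finish while still holding it there against the spring. Leave the beaker on the other waiting ring, the timer and the tape roll where they are.

Things in the scene. Friction and masses are not known exactly. Their poses are not given: they have to be found in the camera images.
- stand: Fixed viewing stand: light grey plate 200 (x) x 340 (y) x 8 mm. Origin: centre of its underside, on the worktop; z up, x from the rings towards the lamp box, y along the row of rings. Three engraved rings 43 mm across at x = -55 mm: waiting rings at y = -105 and +105 mm, middle (viewing) ring at y = 0. The lamp box stands behind them (see lamp_window).
- view_ring (a point): Centre of the middle ring, on the plate's top face (8 mm above the worktop). Same axes as the stand.
- vial_mid (a point): Centre (half-way up) of the loose white screw-cap vial, 27 mm across, 51 mm tall, about 30 to 55 g, standing upright on the plate on one of the two waiting rings, up to 8 mm off the ring's centre. z is its own axis.
- beaker: Loose clear sample beaker, 50 x 55 x 62 mm, with leaves in it, standing on the other waiting ring; origin at the centre of its underside. To be left alone.
- countdown: Loose count-down timer, 62 x 62 x 18 mm, lying on the worktop to the right of the stand; origin at the centre of its underside. To be left alone.
- tape: Loose roll of tape, 72 mm across, 18 mm high, lying on the worktop to the right of the stand; origin at the centre of its underside. To be left alone.
- shutter (a joint): Travel of the shutter in m: 0 shut (the spring keeps it there), 0.05 fully open against its stop; half travel is 0.025. It slides along the stand's +y. The spring pulls it shut: about 3 N at shut, 9 N at half, 15.5 N fully open; let go, it runs shut.
- shutter_tab (a point): Grip centre of the black upright tab on top of the lamp box that moves the shutter and moves with it: 14 mm along the stand's y (the travel), 24 mm along its x, standing free from 77 to 117 mm above the worktop over the box top (73 mm). This point is 96.5 mm above the worktop; when shut it is at x = 58 mm, y = 0 of the stand.
- lamp_window (a point): Centre of the 50 mm wide window in the white lamp box's front, 40 mm above the worktop; stand's axes. In the stand's frame the box spans x 25 to 95, y -50 to +100 mm, top 73 mm above the worktop; shutter and rails stick out in front of it to x = 9 mm. On the box top, behind the tab, are five ticks 12.5 mm apart along y, the long ones at shut, half and fully open.

How it is judged:
By the outcome, as a careful person would: the job done as asked, in the order asked, and still so for the second after the job is handed in, while the arm keeps its last pose, push and grip.
It also fails if it takes over 48 s, if anything falls off the work surface, if the arm or the gripper's body presses on something with over 40 N, if the wrist force passes 120 N, or if a joint passes its speed limit or range.

### The arm

A 6-joint arm with a two-finger parallel gripper is mounted at the origin on a cart in front of the work surface, level with it; the furniture and walls round the work are solid. World frame = base frame: x ahead of the robot, y to its left, z up, the work surface at z = 0. Lengths are in m, angles in rad, forces in N, time in s.
With the tool pointing down it reaches from about 0.25 to 0.725 m from the base axis. Payload 4 kg.
Tool frame: the origin (TCP) lies at the centre of the arm's flange, where the gripper is bolted on; the fingertips stand 173 mm ahead of it and the grasp point (between the pads) lies 155 mm ahead of it; x points along the fingers, z is the direction in which the jaws open and shut, and the axes are right-handed (so a half turn about x gives the same grasp; the last joint's range is limited). The gripper opens to 85 mm and grips with 20 to 120 N. Pads are 22 mm wide; open, the fingers measure 114 mm over their backs; the gripper's body (76 mm by 85 mm) begins 54 mm behind the grasp point. The pads swing forward as they close: fully open they stand 13 mm farther back than shut.
Start: joints at [1.327, 0.241, 0.005, 1.335, 0, 1.571], TCP at [0.121, 0.485, 0.405] pointing down, gripper open.
Joint ranges: [-2.72, 2.72], [-1.05, 1.87], [-1.09, 1.28], [-1.99, 2.15], [-1.42, 1.44], [-3.14, 3.14]. Speed limits (rad/s): [2.79, 2.79, 3.14, 3.14, 3.14, 3.14].

### API

Orientations are given as a unit quaternion [x, y, z, w].
In Python, from workcell import bot gives the robot as it stands.
- The arm moves only by the tool arm_command, never from a script. Its argument "moves" is one flat list of numbers, 7 for each row, row after row: the shift along the tool's x, y, z in m, then the turn, a rotation vector about the tool's x, y, z in rad, then the closure, from -1 (fully open) to 1 (shut). A call has 1 to 20 rows; each row shifts and turns the pose as measured when the row begins, along the tool's axes as they then stand; what a row does not reach is not made up. A row lasts 1/12 s, in which the tool goes at most 41.7 mm and 7.16 degrees, less where a joint would pass 70% of its speed; a pose out of reach is approached as far as the arm can. A call with a gripper value outside its range is refused whole. The fingers move at their own pace and stop on an object; the grip force is fixed at half the most. Time passes only in rows, so rows that do not move let the fingers close. It gives the time, the measured TCP pose, the force and the opening at its end, in the units of the state.
- bot.get_obs(): the state, without advancing time (a new reading comes with each control period).
- bot.camera(name): name is "side" or "top"; returns the picture (400x640x3 uint8, red, green, blue); there is no depth.
- bot.get_calibration(name): a dict with "mtx" (3x3 intrinsics, pixels), "world_from_camera" (4x4, takes a point from camera to world coordinates). Camera axes: x right, y up, looking along -z (the intrinsics and any distortion apply to the point x, -y, -z); pixel columns grow to the right and rows downward; lengths in m; the calibration is good to about 2 mm. A picture is of the moment at which its call begins. get_calibration takes no time and is no camera call.
- bot.job_done(): hands the job in, once; it reports no verdict.
The state is a dict: "clock": time; "joint_pos": joint angles; "joint_vel": joint speeds; "tau": joint torques, N m; "eef_pos": TCP position; "tool_rot": TCP orientation; "ft_force": force on the tool from outside, world axes, zero at the start; "ft_torque": the same for the moment, N m; "grip_width": finger opening in m.
Only numpy, scipy, OpenCV 4.12 (cv2) and the standard library are available. Lean on these libraries where they do the work, as an engineer would, in place of code of your own. Each camera call takes 0.05 s, during which the arm holds its last target.

## Working session

There is one attempt and no reset: what is moved stays moved. The work goes in short steps, Python scripts to look and compute and a tool call to move; the robot and the scene stay as the last step left them, time stands still between calls to the robot, and variables do not carry over. Pictures are saved under pics/ and viewed, and the job is handed in when it is done.

Besides the shell and the picture viewer there is one more tool, called after "Call:" as a command line: name --argument value ..., lists and objects as JSON in quotes. arm_command: Moves the arm, as the interface text tells. Its arguments: {"type":"object","properties":{"moves":{"type":"array"}},"required":["moves"]}

```bash
mkdir -p pics; python3 - <<'E'
from workcell import bot
import cv2
o=bot.get_obs();print(o)
for n in("top","side"):
    im=bot.camera(n);cv2.imwrite(f"pics/{n}0.png",im[...,::-1]);c=bot.get_calibration(n);print(n,c)
E
```

```text
{'clock': 0.0, 'joint_pos': array([ 1.32701493e+00,  2.41389827e-01,  3.72093865e-03,  1.33518747e+00,
       -1.77231640e-05,  1.57077825e+00]), 'joint_vel': array([-0.00019821, -0.00110282, -0.00107968, -0.0015661 , -0.00034754,
       -0.00038204]), 'tau': array([-3.67567791e-04, -3.72314572e+01,  2.52410048e+01,  1.70157611e-02,
        5.91618573e-05,  5.73024188e-07]), 'eef_pos': array([0.12062366, 0.48495204, 0.40382289]), 'tool_rot': array([-0.43595402,  0.55765052,  0.43504703,  0.55651062]), 'ft_force': array([ 0.06524739,  0.21952126, -0.29959949]), 'ft_torque': array([ 0.02227296, -0.01055998, -0.00089756]), 'grip_width': 0.08546722669107566}
top {'mtx': array([[427.16131701,   0.        , 316.54033976],
       [  0.        , 427.16131701, 205.82554416],
       [  0.        ,   0.        ,   1.        ]]), 'world_from_camera': array([[ 0.01475989,  0.99236913, -0.12241589,  0.44534176],
       [-0.99961407,  0.01176321, -0.02516623, -0.12918613],
       [-0.02353418,  0.1227401 ,  0.99215977,  1.18754475],
       [ 0.        ,  0.        ,  0.        ,  1.        ]])}
side {'mtx': array([[374.14100445,   0.        , 314.22745935],
       [  0.        , 374.14100445, 198.94451652],
       [  0.        ,   0.        ,   1.        ]]), 'world_from_camera': array([[-0.92722731,  0.15411952, -0.34131613,  0.25654736],
       [-0.37391098, -0.4320419 ,  0.82068897,  0.68575362],
       [-0.02097868,  0.88858706,  0.45822803,  0.52964714],
       [ 0.        ,  0.        ,  0.        ,  1.        ]])}
```

View pics/top0.png

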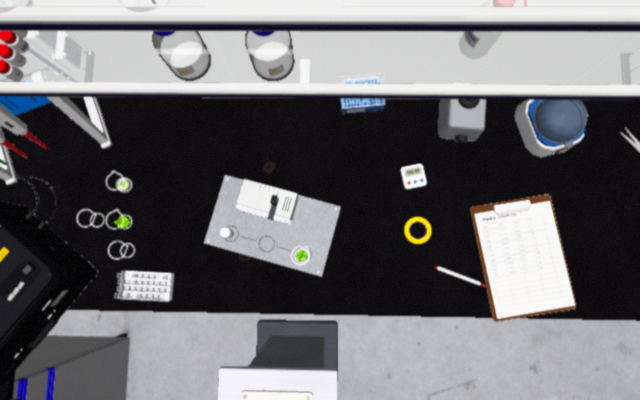

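View pics/side0.png

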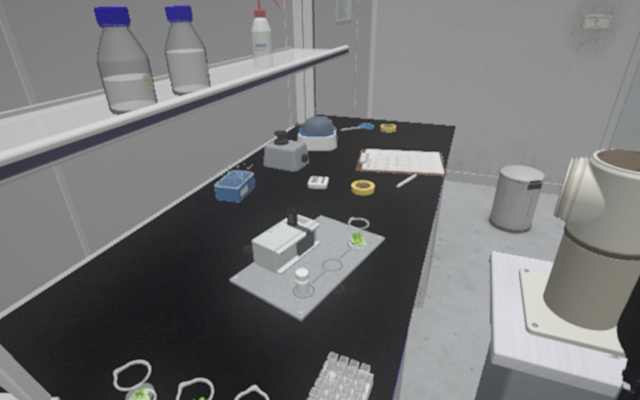

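```bash
python3 - <<'E'
import cv2
a=cv2.imread("pics/top0.png")[165:285,195:350];cv2.imwrite("pics/top0c.png",cv2.resize(a,None,fx=5,fy=5,interpolation=cv2.INTER_CUBIC))
a=cv2.imread("pics/side0.png")[200:325,225:395];cv2.imwrite("pics/side0c.png",cv2.resize(a,None,fx=4.6,fy=4.6,interpolation=cv2.INTER_CUBIC))
E
```

```text
(no output)
```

View pics/top0c.png

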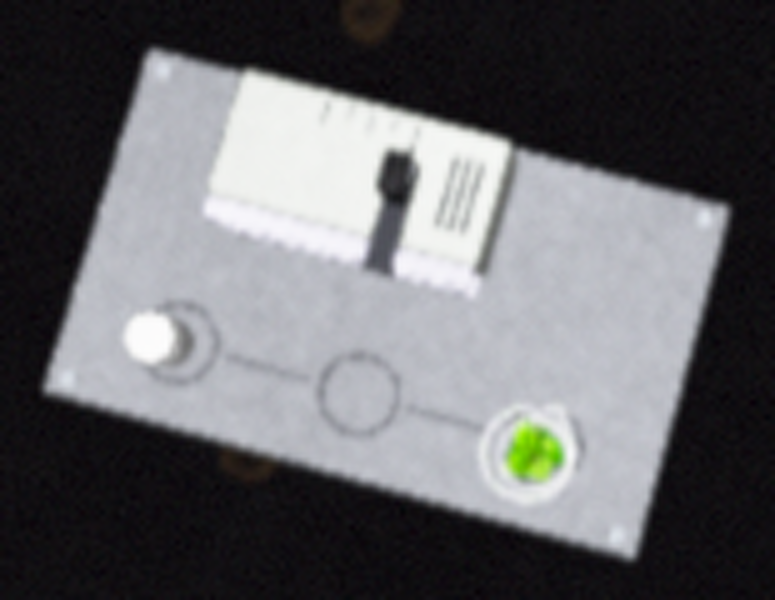

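View pics/side0c.png

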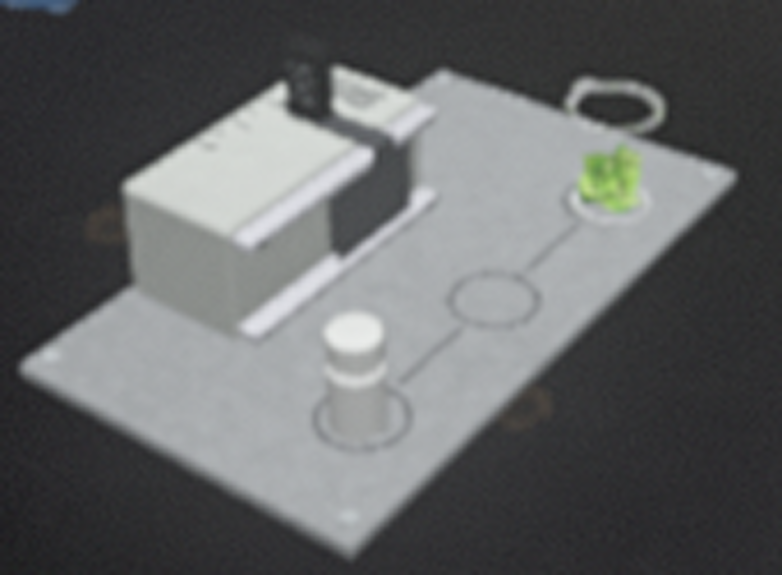

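```bash
cat >h.py <<'E'
import numpy as np
from workcell import bot
from scipy.optimize import least_squares
from scipy.spatial.transform import Rotation as R
def proj(n,P):
    c=bot.get_calibration(n);T=np.linalg.inv(c["world_from_camera"]);P=np.atleast_2d(P)
    q=P@T[:3,:3].T+T[:3,3];q=q*[1,-1,-1];p=q@c["mtx"].T;return p[:,:2]/p[:,2:]
def ray(n,uv,z):
    c=bot.get_calibration(n);W=c["world_from_camera"]
    d=np.linalg.inv(c["mtx"])@[uv[0],uv[1],1];d=W[:3,:3]@(d*[1,-1,-1]);o=W[:3,3]
    return o+d*(z-o[2])/d[2]
tc=lambda p:(np.array(p,float)+.5)/5-.5+[195,165]
sc=lambda p:(np.array(p,float)+.5)/4.6-.5+[225,200]
def S(p,xyz):
    c,s=np.cos(p[2]),np.sin(p[2]);xyz=np.atleast_2d(xyz)
    return np.c_[p[0]+c*xyz[:,0]-s*xyz[:,1],p[1]+s*xyz[:,0]+c*xyz[:,1],xyz[:,2]]
E
python3 - <<'E'
from h import *
z=.008
L=np.array([[.1,.17,z],[.1,-.17,z],[-.1,-.17,z],[-.1,.17,z],[-.055,0,z],[-.055,.105,z],[.058,0,.117]])
T=tc([[150,48],[732,205],[637,558],[43,392],[358,395],[180,342],[398,162]])
Sd=sc([[22,370],[445,72],[737,178],[350,543],[494,299],[362,416],[308,50]])
for m in("both","top","side"):
    f=lambda p:np.r_[(proj("top",S(p,L))-T).ravel()*(m!="side"),(proj("side",S(p,L))-Sd).ravel()*(m!="top")]
    r=least_squares(f,[.4,0,-.2]);print(m,r.x,f(r.x).round(1))
    if m=="both":p=r.x
def inv(w):
    d=w[:2]-p[:2];c,s=np.cos(p[2]),np.sin(p[2]);return [c*d[0]+s*d[1],-s*d[0]+c*d[1]]
for n,uv,zz in(("top",tc([152,338]),.059),("side",sc([355,332]),.059),("side",sc([358,425]),.008)):
    w=ray(n,uv,zz);print(n,w,inv(w))
print(S(p,[[-.055,0,0],[.058,0,0],[.058,.025,0]]))
o=bot.get_obs();print(R.from_quat(o["tool_rot"]).as_matrix().round(3))
E
```

```text
both [ 0.53853625  0.02392473 -0.25792615] [-0.4 -0.3 -0.5  0.2 -0.8 -0.3 -0.1 -0.7  0.1 -0.4 -0.5 -0.  -1.4  1.6
 -0.3 -1.6 -0.5 -0.7  0.2 -1.4  0.5  0.5  0.3 -0.3  0.4 -0.2  0.1 -1.9]
top [ 0.53864447  0.02252926 -0.25556567] [ 0.  -0.2 -0.  -0.  -0.1 -0.4  0.4 -0.5  0.6 -0.5  0.   0.  -0.9  1.5
  0.  -0.  -0.  -0.   0.  -0.   0.  -0.   0.  -0.   0.  -0.   0.  -0. ]
side [ 0.53784108  0.02603146 -0.26007296] [-0.  -0.  -0.   0.  -0.   0.  -0.  -0.  -0.  -0.  -0.   0.  -0.   0.
 -0.6 -1.1 -0.4 -0.3  0.4 -0.9  0.1  1.3  0.3  0.4  0.2  0.5  0.  -1.4]
top [0.51112429 0.14158484 0.059     ] [np.float64(-0.056517447519518454), np.float64(0.10677590585154854)]
side [0.51194521 0.14522435 0.059     ] [np.float64(-0.05665203761303363), np.float64(0.11050442800404695)]
side [0.5119301  0.14652311 0.008     ] [np.float64(-0.056997925909444566), np.float64(0.1117563664516197)]
[[0.48535559 0.0379539  0.        ]
 [0.59461767 0.00913033 0.        ]
 [0.60099456 0.03330336 0.        ]]
[[-0.    -0.97   0.241]
 [-0.002  0.241  0.97 ]
 [-1.    -0.    -0.002]]
```

```bash
cat >>h.py <<'E'
P=np.array([.5385,.024,-.2575])
def Rt(yaw=P[2]):
    X=np.array([0,0,-1.]);Z=np.array([-np.sin(yaw),np.cos(yaw),0]);return np.c_[X,np.cross(Z,X),Z]
def go(target,yaw=P[2]):
    o=bot.get_obs();M=R.from_quat(o["tool_rot"]).as_matrix()
    print("t",o["clock"],"pos",o["eef_pos"].round(4),"d tool mm",(M.T@(np.array(target)-o["eef_pos"])*1e3).round(1),
     "rot",R.from_matrix(M.T@Rt(yaw)).as_rotvec().round(4),"F",o["ft_force"].round(1),"w",round(o["grip_width"],4))
E
python3 - <<'E'
from h import *
print(S(P,[-.0566,.1085,0]))
go([.5115,.1435,.36])
E
```

```text
[[0.51139714 0.14333669 0.        ]]
t 0.1 pos [0.1206 0.485  0.4039] d tool mm [  44.4 -461.7 -236.9] rot [ 0.0137 -0.0018  0.    ] F [ 0.  -0.1 -0. ] w 0.0856
```

Call:
arm_command --moves '[0.0,-0.01,-0.005,0.0137,-0.0018,0,-1,0.0,-0.02,-0.01,0,0,0,-1,0.0,-0.026,-0.013,0,0,0,-1,0.0,-0.026,-0.013,0,0,0,-1,0.0,-0.026,-0.013,0,0,0,-1,0.0,-0.026,-0.013,0,0,0,-1]'

```text
clock: 0.6
eef_pos: [0.2351, 0.3831, 0.4008]
tool_rot: [-0.435, 0.56, 0.433, 0.557]
ft_force: [0.8, 0.5, -0.6]
grip_width: 0.0853
```

```bash
python3 -c "
from h import *
go([.5115,.1435,.36])"
```

```text
t 0.6 pos [0.2351 0.3831 0.4008] d tool mm [  41.4 -327.1 -163.5] rot [ 0.0073 -0.005  -0.0006] F [ 0.8  0.5 -0.6] w 0.0853
```

Call:
arm_command --moves '[0.0,-0.028,-0.014,0.007,-0.005,0,-1,0.0,-0.028,-0.014,0,0,0,-1,0.003,-0.028,-0.014,0,0,0,-1,0.003,-0.028,-0.014,0,0,0,-1,0.004,-0.028,-0.014,0,0,0,-1,0.004,-0.028,-0.014,0,0,0,-1,0.004,-0.028,-0.014,0,0,0,-1,0.004,-0.028,-0.014,0,0,0,-1,0.004,-0.028,-0.014,0,0,0,-1,0.004,-0.028,-0.014,0,0,0,-1,0.004,-0.028,-0.014,0,0,0,-1,0,-0.015,-0.008,0,0,0,-1,0,0,0,0,0,0,-1]'

```text
clock: 1.68
eef_pos: [0.5186, 0.1142, 0.3625]
tool_rot: [-0.428, 0.566, 0.425, 0.562]
ft_force: [0.6, 1.0, 0.7]
grip_width: 0.0853
```

```bash
python3 -c "
from h import *
go([.5115,.1435,.36]);go([.5115,.1435,.191])"
```

```text
t 1.6833 pos [0.5186 0.1142 0.3625] d tool mm [ 2.4 14.8 26.3] rot [-0.0189 -0.0064 -0.0004] F [0.6 1.  0.7] w 0.0853
t 1.6833 pos [0.5186 0.1142 0.3625] d tool mm [171.4  14.8  27.3] rot [-0.0189 -0.0064 -0.0004] F [0.6 1.  0.7] w 0.0853
```

Call:
arm_command --moves '[0,0.007,0.013,-0.019,-0.006,0,-1,0,0.006,0.011,0,0,0,-1,0.02,0,0,0,0,0,-1,0.02,0,0,0,0,0,-1,0.01,0,0,0,0,0,-1,0,0,0,0,0,0,-1]'

```text
clock: 2.18
eef_pos: [0.5083, 0.1452, 0.3113]
tool_rot: [-0.431, 0.56, 0.433, 0.56]
ft_force: [0.2, 0.0, -0.6]
grip_width: 0.0854
```

```bash
python3 -c "
from h import *
import cv2
go([.5115,.1435,.36]);go([.5115,.1435,.191])
for n in('top','side'): 
  im=bot.camera(n)[...,::-1]; a=im[165:285,195:350] if n=='top' else im[150:330,195:415]
  cv2.imwrite(f'pics/{n}1.png',cv2.resize(a,None,fx=3.5,fy=3.5,interpolation=2))
"
```

```text
t 2.1833 pos [0.5083 0.1452 0.3113] d tool mm [-48.7  -3.5  -0.7] rot [ 0.0015  0.0014 -0.0022] F [ 0.2  0.  -0.6] w 0.0854
t 2.1833 pos [0.5083 0.1452 0.3113] d tool mm [120.3  -3.8  -1. ] rot [ 0.0015  0.0014 -0.0022] F [ 0.2  0.  -0.6] w 0.0854
```

View pics/side1.png

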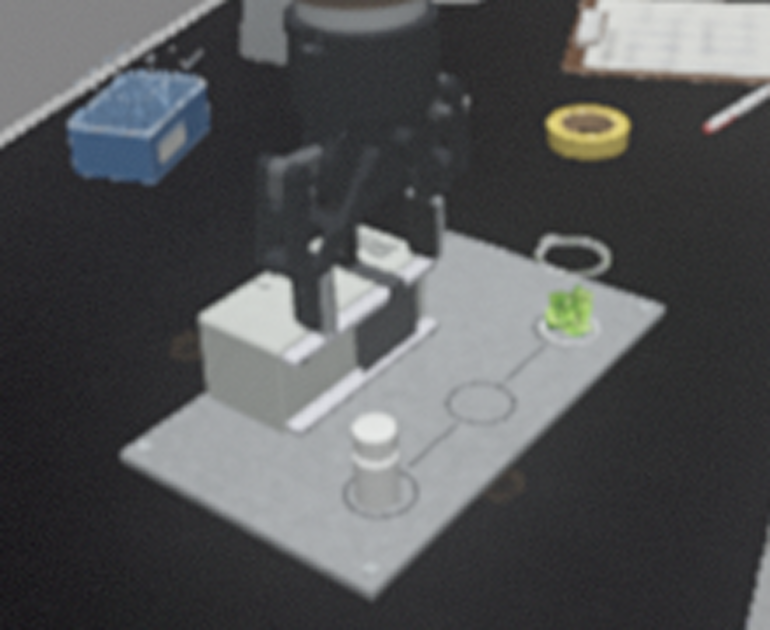

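View pics/top1.png

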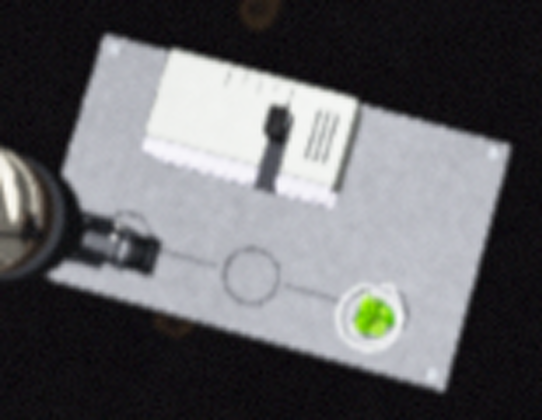

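The open gripper is above the vial (side view vial at crop (375,460)), and its jaws open along the row of rings. Next I'll descend.

Call:
arm_command --moves '[0.01,-0.003,-0.001,0,0,0,-1,0.015,0,0,0,0,0,-1,0.015,0,0,0,0,0,-1,0.015,0,0,0,0,0,-1,0.015,0,0,0,0,0,-1,0.015,0,0,0,0,0,-1,0.012,0,0,0,0,0,-1,0.008,0,0,0,0,0,-1,0,0,0,0,0,0,-1]'

```text
clock: 3.03
eef_pos: [0.5157, 0.1482, 0.2105]
tool_rot: [-0.435, 0.551, 0.431, 0.566]
ft_force: [-0.0, 1.0, -0.9]
grip_width: 0.0859
```

```bash
python3 -c "
from h import *
go([.5115,.1435,.191])
"
```

```text
t 3.0333 pos [0.5157 0.1482 0.2105] d tool mm [19.4  3.3 -5.8] rot [0.0062 0.0126 0.0169] F [-0.   1.  -0.9] w 0.0859
```

Call:
arm_command --moves '[0.006,0.003,-0.006,0.006,0.0126,0.017,-1,0.006,0,0,0,0,0,-1,0,0,0,0,0,0,-1]'

```text
clock: 3.28
eef_pos: [0.5119, 0.1432, 0.1989]
tool_rot: [-0.432, 0.56, 0.431, 0.56]
ft_force: [0.3, 0.2, 0.1]
grip_width: 0.0853
```

```bash
python3 -c "
from h import *
go([.5115,.1435,.191])
"
```

```text
t 3.2833 pos [0.5119 0.1432 0.1989] d tool mm [7.9 0.5 0.2] rot [-0.0001  0.0002  0.0008] F [0.3 0.2 0.1] w 0.0853
```

Call:
arm_command --moves '[0.004,0,0,0,0,0,-1,0.003,0,0,0,0,0,-1,0,0,0,0,0,0,-1]'

```text
clock: 3.53
eef_pos: [0.5126, 0.1431, 0.1924]
tool_rot: [-0.432, 0.559, 0.431, 0.561]
ft_force: [0.7, 0.5, -1.4]
grip_width: 0.0853
```

```bash
python3 -c "
from h import *
import cv2
go([.5115,.1435,.191])
im=bot.camera('side')[...,::-1]; a=im[180:330,225:395]
cv2.imwrite(f'pics/side2.png',cv2.resize(a,None,fx=4,fy=4,interpolation=2))
"
```

```text
t 3.5333 pos [0.5126 0.1431 0.1924] d tool mm [1.4 1.2 0.1] rot [-0.0006  0.0014  0.0029] F [ 0.7  0.5 -1.4] w 0.0853
```

View pics/side2.png

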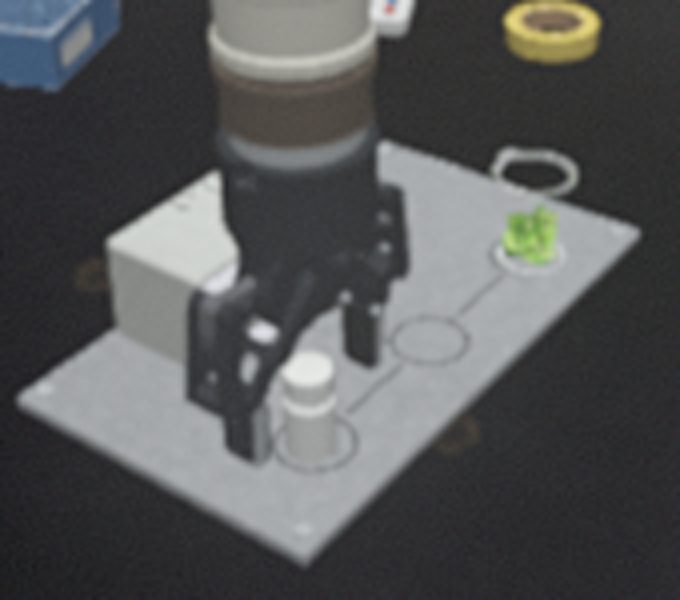

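```bash
python3 -c "
from h import *
o=bot.get_obs();M=R.from_quat(o['tool_rot']).as_matrix();e=o['eef_pos']
for a,b in((.16,.043+.007),(.16,-.05),(.16,0),(.173,0),(.132,0)):
  print(a,b,(proj('side',e+M[:,0]*a+M[:,2]*b)-[225,180])*4+1.5)
for z in(.008,.030,.059): print(z,(proj('side',[.5115,.1435,z])-[225,180])*4+1.5)
"
```

```text
0.16 0.049999999999999996 [[245.74999471 462.30687027]]
0.16 -0.05 [[368.2293931  357.21269963]]
0.16 0 [[309.83633574 407.31720712]]
0.173 0 [[310.66096602 427.29590544]]
0.132 0 [[308.01552993 363.20370404]]
0.008 [[314.34987949 445.96684784]]
0.03 [[312.85856579 412.40617829]]
0.059 [[310.8313011  366.78441493]]
```

Call:
arm_command --moves '[0,0.001,0,0,0.001,0.003,0.0,0,0,0,0,0,0,0.0,0,0,0,0,0,0,0.0,0,0,0,0,0,0,0.0,0,0,0,0,0,0,0.0]'

```text
clock: 4.0
eef_pos: [0.5121, 0.1436, 0.1935]
tool_rot: [-0.432, 0.559, 0.431, 0.561]
ft_force: [-0.8, -1.0, -0.5]
grip_width: 0.0425
```

```bash
python3 -c "
from h import *
import cv2
go([.5115,.1435,.191])
im=bot.camera('side')[...,::-1]; a=im[180:330,225:395]
cv2.imwrite(f'pics/side3.png',cv2.resize(a,None,fx=4,fy=4,interpolation=2))
"
```

```text
t 4.0 pos [0.5121 0.1436 0.1935] d tool mm [ 2.5  0.5 -0.3] rot [-0.0004  0.0015  0.0014] F [-0.8 -1.  -0.5] w 0.0425
```

View pics/side3.png

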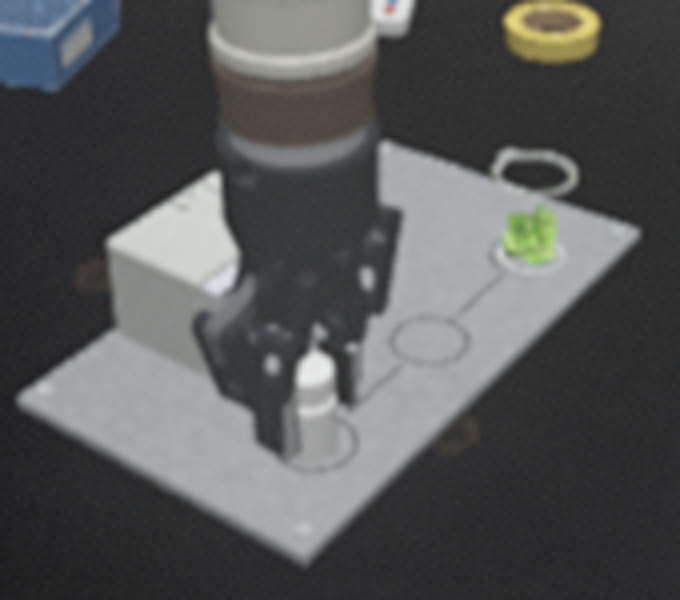

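Call:
arm_command --moves '[0.003,0.0005,0,0,0.001,0.001,0.2,0.003,0,0,0,0,0,0.34,0,0,0,0,0,0,0.34,0,0,0,0,0,0,0.34]'

```text
clock: 4.38
eef_pos: [0.5116, 0.1438, 0.187]
tool_rot: [-0.432, 0.56, 0.432, 0.56]
ft_force: [0.4, 0.2, 1.2]
grip_width: 0.0278
```

```bash
python3 -c "
from h import *
t=S(P,[-.055,0,.189])[0];go(t);print(t)
"
```

```text
t 4.3833 pos [0.5116 0.1438 0.187 ] d tool mm [  -2.    -1.6 -109. ] rot [-0.0003  0.0006  0.0007] F [0.4 0.2 1.2] w 0.0278
[0.48531337 0.03800651 0.189     ]
```

Call:
arm_command --moves '[0,0,-0.003,0,0,0,0.34,0,0,-0.005,0,0,0,0.34,0,0,-0.005,0,0,0,0.34,0,0,-0.005,0,0,0,0.34,0,0,-0.005,0,0,0,0.34,0,0,-0.005,0,0,0,0.34,0,0,-0.005,0,0,0,0.34,0,0,-0.003,0,0,0,0.34]'

```text
clock: 5.05
eef_pos: [0.5014, 0.1055, 0.1869]
tool_rot: [-0.432, 0.56, 0.432, 0.56]
ft_force: [0.0, 0.4, -1.2]
grip_width: 0.028
```

```bash
python3 -c "
from h import *
import cv2
t=S(P,[-.055,0,.188])[0];go(t)
im=bot.camera('side')[...,::-1]; a=im[180:330,225:395]
cv2.imwrite(f'pics/side4.png',cv2.resize(a,None,fx=4,fy=4,interpolation=2))
"
```

```text
t 5.05 pos [0.5014 0.1055 0.1869] d tool mm [ -1.1  -1.7 -69.4] rot [-0.0002  0.0005  0.0005] F [ 0.   0.4 -1.2] w 0.028
```

View pics/side4.png

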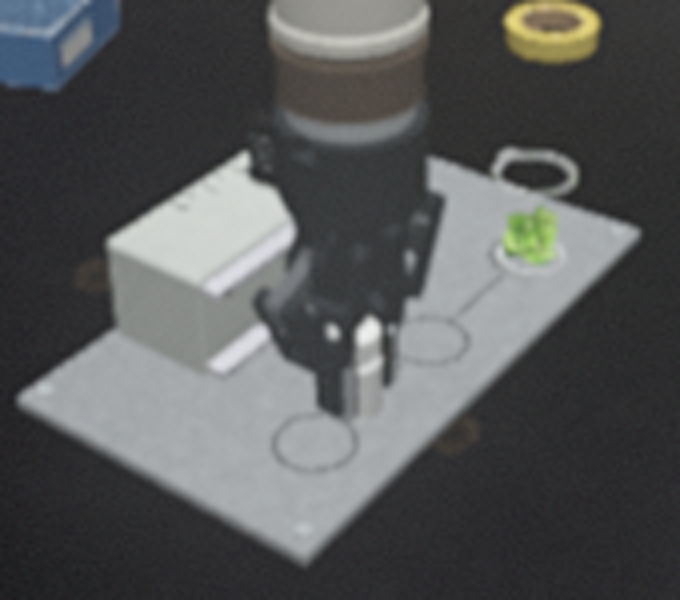

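Call:
arm_command --moves '[-0.001,-0.0005,-0.003,0,0,0,0.34,0,0,-0.005,0,0,0,0.34,0,-0.0005,-0.005,0,0,0,0.34,0,0,-0.005,0,0,0,0.34,0,-0.0005,-0.005,0,0,0,0.34,0,0,-0.005,0,0,0,0.34,0,0,-0.005,0,0,0,0.34,0,0,-0.005,0,0,0,0.34,0,0,-0.005,0,0,0,0.34,0,0,-0.005,0,0,0,0.34,0,0,-0.005,0,0,0,0.34,0,0,-0.003,0,0,0,0.34,0,0,0,0,0,0,0.34]'

```text
clock: 6.18
eef_pos: [0.4869, 0.0443, 0.1881]
tool_rot: [-0.431, 0.56, 0.431, 0.561]
ft_force: [-0.8, 0.6, -0.8]
grip_width: 0.0281
```

```bash
python3 -c "
from h import *
import cv2
t=S(P,[-.055,0,.188])[0];go(t)
im=bot.camera('side')[...,::-1]; a=im[180:330,225:395]
cv2.imwrite(f'pics/side5.png',cv2.resize(a,None,fx=4,fy=4,interpolation=2))
"
```

```text
t 6.1833 pos [0.4869 0.0443 0.1881] d tool mm [ 0.1 -0.1 -6.5] rot [-0.0014  0.0002  0.0006] F [-0.8  0.6 -0.8] w 0.0281
```

View pics/side5.png

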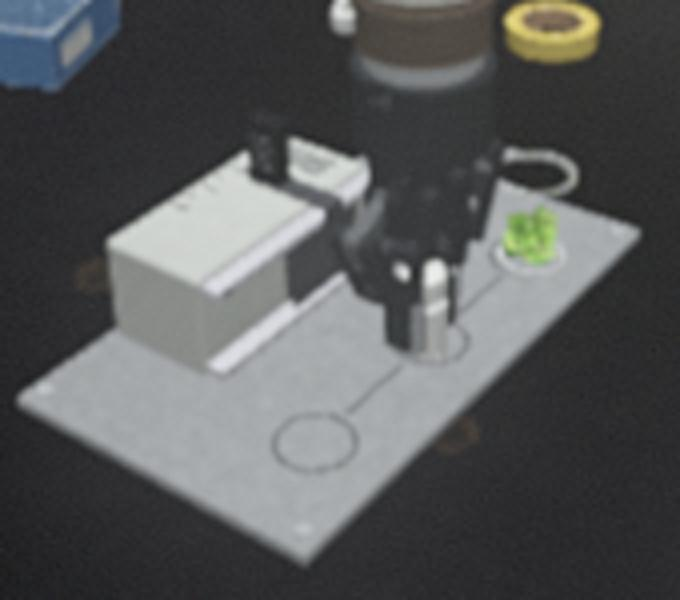

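```bash
python3 -c "
from h import *
import cv2
im=bot.camera('side')[...,::-1]; a=im[232:282,305:355]
cv2.imwrite(f'pics/side5.png',cv2.resize(a,None,fx=12,fy=12,interpolation=2))
g=lambda p:((p-[305,232]+.5)*12-.5).round(0)
im=cv2.imread('pics/side0.png')[232:282,305:355];cv2.imwrite('pics/side0r.png',cv2.resize(im,None,fx=12,fy=12,interpolation=2))
a=np.linspace(0,2*np.pi,5)[:4]
print('ring c',g(proj('side',S(P,[-.055,0,.008]))))
print('ring pts',g(proj('side',S(P,np.c_[-.055+.0215*np.cos(a),.0215*np.sin(a),0*a+.008]))))
print('c +1mm-y, -x',g(proj('side',S(P,[-.055,-.01,.008]))),g(proj('side',S(P,[-.065,0,.008]))))
"
```

```text
ring c [[333. 394.]]
ring pts [[240. 354.]
 [268. 452.]
 [429. 435.]
 [396. 338.]]
c +1mm-y, -x [[363. 368.]] [[377. 413.]]
```

View pics/side5.png

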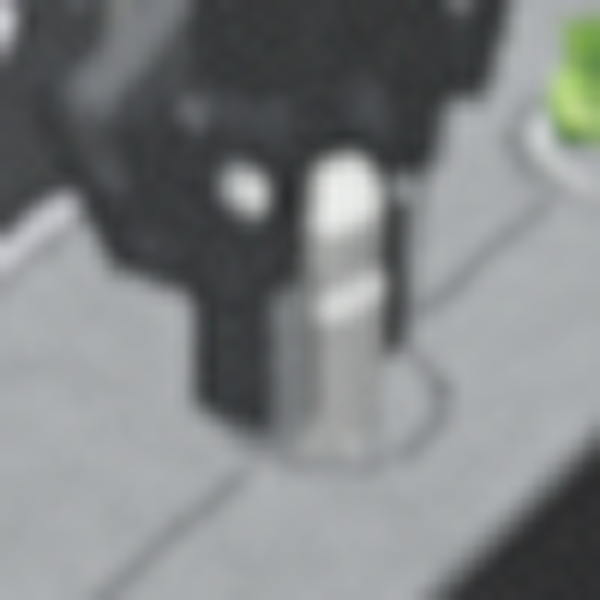

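View pics/side0r.png

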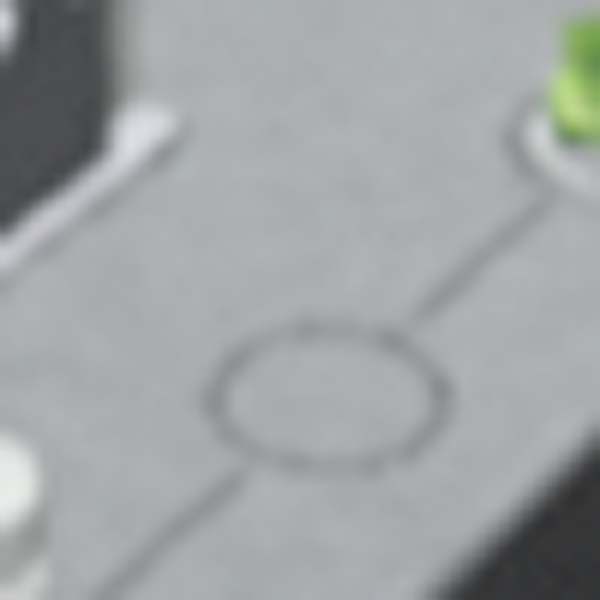

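Call:
arm_command --moves '[0,0,-0.003,0,0,0,0.34,0,0,-0.0035,0,0,0,0.34,0,0,0,0,0,0,0.34]'

```text
clock: 6.53
eef_pos: [0.4856, 0.0385, 0.1882]
tool_rot: [-0.432, 0.56, 0.432, 0.56]
ft_force: [0.0, -0.1, 0.1]
grip_width: 0.0282
```

```bash
python3 -c "
from h import *
import cv2
t=S(P,[-.055,0,.188])[0];go(t)
im=bot.camera('side')[...,::-1]; a=im[232:282,305:355]
cv2.imwrite(f'pics/side6.png',cv2.resize(a,None,fx=12,fy=12,interpolation=2))
"
```

```text
t 6.5333 pos [0.4856 0.0385 0.1882] d tool mm [ 0.2  0.1 -0.6] rot [0.0003 0.0008 0.0012] F [ 0.  -0.1  0.1] w 0.0282
```

View pics/side6.png

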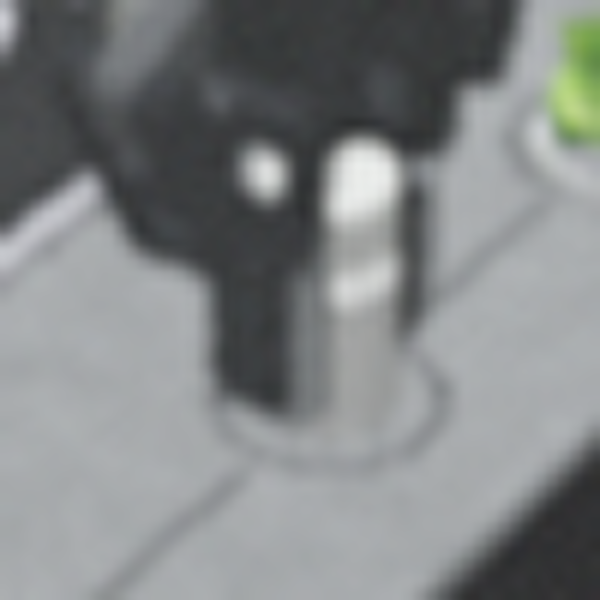

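Call:
arm_command --moves '[0,0,0,0,0,0,0.2,0,0,0,0,0,0,0,0,0,0,0,0,0,-0.3,0,0,0,0,0,0,-0.3,0,0,0,0,0,0,-0.3,-0.005,0,0,0,0,0,-0.3,-0.01,0,0,0,0,0,-0.3,-0.01,0,0,0,0,0,-0.3,-0.012,0,0,0,0,0,-0.3,-0.012,0,0,0,0,0,-0.3,-0.012,0,0,0,0,0,-0.3,-0.012,0,0,0,0,0,-0.3,-0.012,0,0,0,0,0,-0.3,-0.012,0,0,0,0,0,-0.3,-0.012,0,0,0,0,0,-0.3,-0.01,0,0,0,0,0,-0.3,0,0,0,0,0,0,-0.3]'

```text
clock: 8.0
eef_pos: [0.4846, 0.0393, 0.3157]
tool_rot: [-0.432, 0.559, 0.432, 0.56]
ft_force: [0.6, -0.0, 1.0]
grip_width: 0.0557
```

```bash
python3 -c "
from h import *
import cv2
t=S(P,[.058,0,.320])[0];go(t)
im=bot.camera('side')[...,::-1]; a=im[200:325,225:395]
cv2.imwrite(f'pics/side7.png',cv2.resize(a,None,fx=4.6,fy=4.6,interpolation=2))
"
```

```text
t 8.0 pos [0.4846 0.0393 0.3157] d tool mm [  -4.3 -114.    -1.2] rot [0.0018 0.0006 0.    ] F [ 0.6 -0.   1. ] w 0.0557
```

View pics/side7.png

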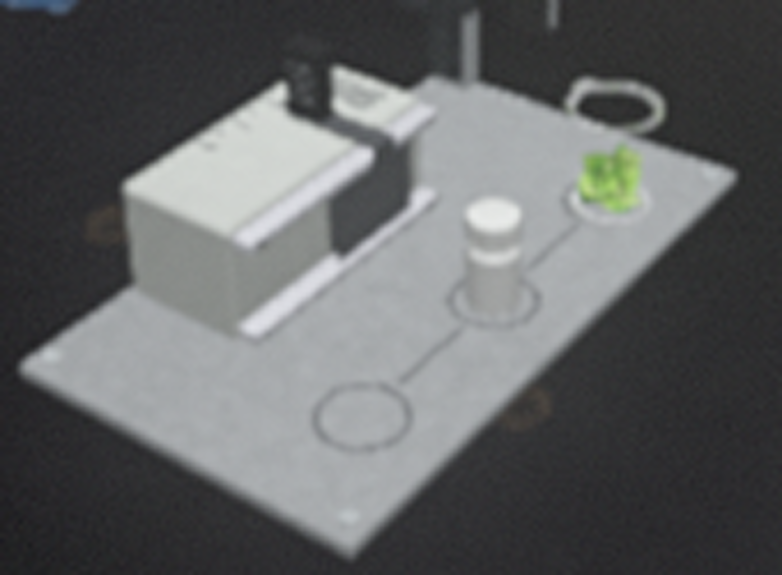

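```bash
python3 -c "
from h import *
g=lambda n,p:((p-([195,165] if n=='top' else [225,200])+.5)*(5 if n=='top' else 4.6)-.5).round(0).tolist()
q=[[x,y] for x,y in((.046,-.007),(.046,.007),(.07,.007),(.07,-.007))]
for n in('top','side'):
  for z in(.077,.117): print(n,z,g(n,proj(n,S(P,[a+[z] for a in q]))))
  print('box',g(n,proj(n,S(P,[[.025,-.05,.073],[.095,-.05,.073],[.095,.1,.073],[.025,.1,.073]]))))
  print('ticks',g(n,proj(n,S(P,[[.085,0,.073],[.085,.025,.073],[.085,.05,.073]]))))
"
```

```text
top 0.077 [[407.0, 206.0], [381.0, 199.0], [394.0, 155.0], [420.0, 162.0]]
top 0.117 [[398.0, 196.0], [371.0, 189.0], [384.0, 144.0], [411.0, 151.0]]
box [[475.0, 267.0], [512.0, 140.0], [241.0, 66.0], [203.0, 191.0]]
ticks [[416.0, 133.0], [371.0, 121.0], [325.0, 108.0]]
side 0.077 [[339.0, 111.0], [322.0, 123.0], [285.0, 109.0], [303.0, 98.0]]
side 0.117 [[336.0, 43.0], [318.0, 54.0], [281.0, 41.0], [299.0, 30.0]]
box [[423.0, 95.0], [319.0, 57.0], [121.0, 183.0], [229.0, 231.0]]
ticks [[273.0, 102.0], [241.0, 122.0], [207.0, 144.0]]
```

Call:
arm_command --moves '[-0.008,-0.004,0,0.002,0,0,-0.3,-0.008,-0.01,0,0,0,0,-0.3,0,-0.014,0,0,0,0,-0.3,0,-0.014,0,0,0,0,-0.3,0,-0.014,0,0,0,0,-0.3,0,-0.014,0,0,0,0,-0.3,0,-0.014,0,0,0,0,-0.3,0,-0.012,0,0,0,0,-0.3,0,-0.008,0,0,0,0,-0.3,0,0,0,0,0,0,-0.3]'

```text
clock: 8.88
eef_pos: [0.5888, 0.011, 0.3275]
tool_rot: [-0.429, 0.563, 0.434, 0.557]
ft_force: [0.8, 0.5, -0.8]
grip_width: 0.0556
```

```bash
python3 -c "
from h import *
t=S(P,[.058,0,.2515])[0];go(t)
"
```

```text
t 8.8833 pos [0.5888 0.011  0.3275] d tool mm [75.9 -6.8 -0. ] rot [-0.0002 -0.0029 -0.0102] F [ 0.8  0.5 -0.8] w 0.0556
```

Call:
arm_command --moves '[0.004,-0.004,0,0,-0.003,-0.01,-0.3,0.009,-0.003,0,0,0,0,-0.3,0.01,0,0,0,0,0,-0.3,0.01,0,0,0,0,0,-0.3,0.01,0,0,0,0,0,-0.3,0.008,0,0,0,0,0,-0.3,0.005,0,0,0,0,0,-0.3,0.003,0,0,0,0,0,-0.3,0,0,0,0,0,0,-0.3]'

```text
clock: 9.63
eef_pos: [0.5927, 0.0095, 0.2586]
tool_rot: [-0.43, 0.562, 0.434, 0.558]
ft_force: [-0.0, 0.7, -1.4]
grip_width: 0.0556
```

```bash
python3 -c "
from h import *
import cv2
t=S(P,[.058,0,.253])[0];go(t)
im=bot.camera('side')[...,::-1]; a=im[180:300,225:365]
cv2.imwrite(f'pics/side8.png',cv2.resize(a,None,fx=5,fy=5,interpolation=2))
"
```

```text
t 9.6333 pos [0.5927 0.0095 0.2586] d tool mm [ 5.5 -1.9  0.2] rot [ 0.0004 -0.002  -0.0083] F [-0.   0.7 -1.4] w 0.0556
```

View pics/side8.png

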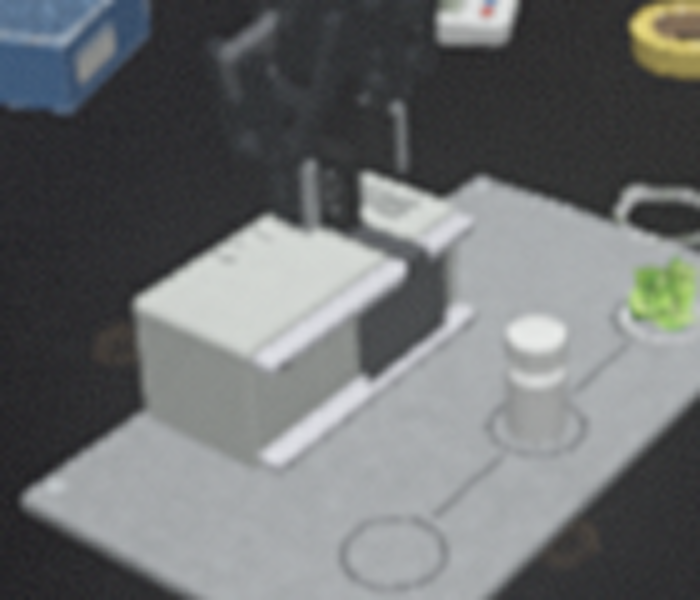

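The tab, near (335,195), is between the fingers, and the vial is centred in its ring. I'll go down the last few millimetres and grip.

Call:
arm_command --moves '[0.003,-0.002,0,0,-0.002,-0.008,-0.3,0.003,0,0,0,0,0,-0.3,0,0,0,0,0,0,0.2,0,0,0,0,0,0,0.5,0,0,0,0,0,0,0.5]'

```text
clock: 10.1
eef_pos: [0.5959, 0.0091, 0.2544]
tool_rot: [-0.433, 0.558, 0.431, 0.561]
ft_force: [0.0, -0.4, 0.2]
grip_width: 0.0219
```

```bash
python3 -c "
from h import *
t=S(P,[.058,0,.253])[0];go(t)
"
```

```text
t 10.1 pos [0.5959 0.0091 0.2544] d tool mm [ 1.4  1.3 -0.2] rot [0.0005 0.0016 0.0051] F [ 0.  -0.4  0.2] w 0.0219
```

Call:
arm_command --moves '[0.001,0.001,0,0,0.0016,0.005,0.7,0,0,0,0,0,0,1,0,0,0,0,0,0,1,0,0,0,0,0,0,1,0,0,0,0,0,0,1]'

```text
clock: 10.52
eef_pos: [0.5956, 0.0093, 0.2543]
tool_rot: [-0.432, 0.559, 0.431, 0.561]
ft_force: [0.6, -0.3, 0.7]
grip_width: 0.0133
```

```bash
python3 -c "
from h import *
t=S(P,[.058,0,.253])[0];go(t)
"
```

```text
t 10.5167 pos [0.5956 0.0093 0.2543] d tool mm [ 1.3  1.  -0.3] rot [0.0001 0.0005 0.0025] F [ 0.6 -0.3  0.7] w 0.0133
```

Call:
arm_command --moves '[0,0,0.003,0,0,0,1,0,0,0.004,0,0,0,1,0,0,0.004,0,0,0,1,0,0,0.004,0,0,0,1,0,0,0.003,0,0,0,1,0,0,0,0,0,0,1]'

```text
clock: 11.02
eef_pos: [0.5995, 0.0239, 0.2543]
tool_rot: [-0.433, 0.563, 0.428, 0.559]
ft_force: [-1.1, -5.7, 1.0]
grip_width: 0.0135
```

```bash
python3 -c "
from h import *
t=np.array([.5956,.0093,.2543])+Rt()[:,2]*.025;go(t);print(t)
"
```

```text
t 11.0167 pos [0.5995 0.0239 0.2543] d tool mm [-0.1  0.1  9.9] rot [-0.0037 -0.0092  0.0018] F [-1.1 -5.7  1. ] w 0.0135
[0.60196659 0.03347574 0.2543    ]
```

Call:
arm_command --moves '[0,0,0.003,-0.003,-0.008,0.002,1,0,0,0.003,0,0,0,1,0,0,0.0025,0,0,0,1,0,0,0,0,0,0,1]'

```text
clock: 11.35
eef_pos: [0.6012, 0.029, 0.2543]
tool_rot: [-0.433, 0.564, 0.428, 0.558]
ft_force: [-2.6, -7.2, 1.5]
grip_width: 0.0132
```

```bash
python3 -c "
from h import *
t=np.array([.602,.0335,.2543]);go(t)
"
```

```text
t 11.35 pos [0.6012 0.029  0.2543] d tool mm [-0.1  0.4  4.6] rot [-0.0041 -0.0109 -0.0001] F [-2.6 -7.2  1.5] w 0.0132
```

```bash
cat >>h.py <<'E'
def gp():
    o=bot.get_obs();M=R.from_quat(o["tool_rot"]).as_matrix();g=o["eef_pos"]+M[:,0]*.155
    M0=Rt()@R.from_rotvec([.0001,.0005,.0025]).as_matrix().T
    g0=np.array([.5956,.0093,.2543])+M0[:,0]*.155
    print("grasp travel mm (x,y,z stand)",(np.array([[np.cos(P[2]),np.sin(P[2]),0],[-np.sin(P[2]),np.cos(P[2]),0],[0,0,1]])@(g-g0)*1e3).round(2),"force y",(o["ft_force"]@Rt()[:,2]).round(2))
E
python3 -c "
from h import *
gp()
import cv2
im=bot.camera('side')[...,::-1]; a=im[190:260,240:340]
cv2.imwrite('pics/side9.png',cv2.resize(a,None,fx=7,fy=7,interpolation=2))
im=bot.camera('top')[...,::-1]; a=im[165:245,215:315]
cv2.imwrite('pics/top9.png',cv2.resize(a,None,fx=7,fy=7,interpolation=2))
gp();go([.602,.0335,.2543])
"
```

```text
grasp travel mm (x,y,z stand) [-1.00e-02  1.87e+01 -2.00e-02] force y -7.57
grasp travel mm (x,y,z stand) [ 0.03 18.48  0.  ] force y -6.57
t 11.45 pos [0.6012 0.0288 0.2543] d tool mm [-0.1  0.4  4.8] rot [-0.0043 -0.0108 -0.    ] F [-1.5 -6.4  0.1] w 0.0133
```

View pics/side9.png

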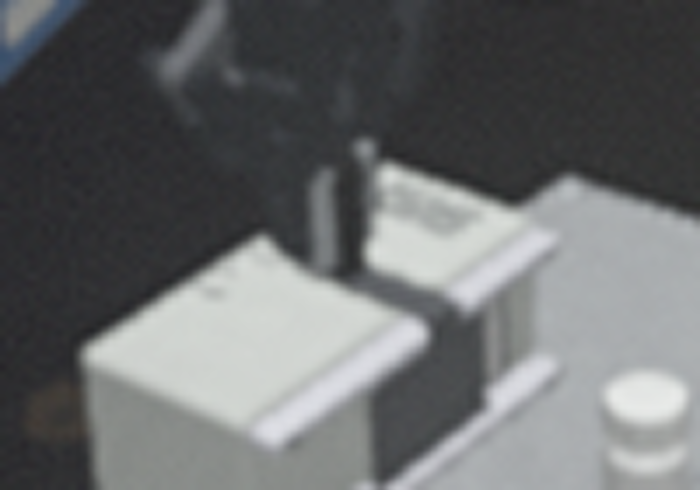

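View pics/top9.png

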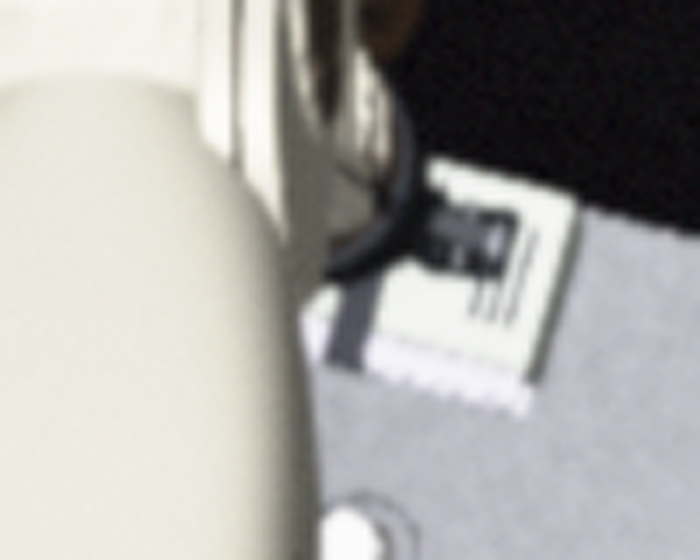

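Call:
arm_command --moves '[0,0,0.004,-0.004,-0.01,0,1,0,0,0.004,-0.002,-0.008,0,1,0,0,0.003,0,-0.005,0,1]'

```text
clock: 11.7
eef_pos: [0.6028, 0.035, 0.2542]
tool_rot: [-0.431, 0.561, 0.431, 0.56]
ft_force: [-2.2, -9.6, 2.5]
grip_width: 0.0132
```

```bash
python3 -c "
from h import *
gp();go([.602,.0335,.2543])
"
```

```text
grasp travel mm (x,y,z stand) [ 2.000e-02  2.638e+01 -6.000e-02] force y -9.8
t 11.7 pos [0.6028 0.035  0.2542] d tool mm [-0.1  0.4 -1.7] rot [-0.003  -0.0015 -0.0002] F [-2.2 -9.6  2.5] w 0.0132
```

Call:
arm_command --moves '[0,0,0.0005,0,-0.003,0,1]'

```text
clock: 11.78
eef_pos: [0.6026, 0.0343, 0.2542]
tool_rot: [-0.431, 0.562, 0.43, 0.56]
ft_force: [-2.0, -8.1, 1.2]
grip_width: 0.0129
```

```bash
python3 -c "
from h import *
import cv2
gp();go([.602,.0335,.2543])
for i in range(4):
  im=bot.camera('side');gp()
"
```

```text
grasp travel mm (x,y,z stand) [-1.000e-02  2.533e+01 -6.000e-02] force y -8.35
t 11.7833 pos [0.6026 0.0343 0.2542] d tool mm [-0.1  0.4 -0.9] rot [-0.0039 -0.0034 -0.0001] F [-2.  -8.1  1.2] w 0.0129
grasp travel mm (x,y,z stand) [ 2.000e-02  2.506e+01 -4.000e-02] force y -9.48
grasp travel mm (x,y,z stand) [ 1.000e-02  2.504e+01 -3.000e-02] force y -8.67
grasp travel mm (x,y,z stand) [-0.   25.06 -0.07] force y -9.48
grasp travel mm (x,y,z stand) [ 1.000e-02  2.507e+01 -5.000e-02] force y -8.8
```

```bash
python3 -c "
from h import *
import cv2
im=bot.camera('side')[...,::-1].copy(); a=im[190:290,240:390]
cv2.imwrite('pics/side10.png',cv2.resize(a,None,fx=5,fy=5,interpolation=2))
g=lambda p:((p-[240,190]+.5)*5-.5).round(0).tolist()
print(g(proj('side',S(P,[[.046,.025+.007,.077],[.046,.025-.007,.077],[.085,.025,.073]]))))
gp()
im=bot.camera('top')[...,::-1]; a=im[165:285,195:350]
cv2.imwrite('pics/top10.png',cv2.resize(a,None,fx=5,fy=5,interpolation=2))
"
```

```text
[[240.0, 208.0], [260.0, 194.0], [186.0, 183.0]]
grasp travel mm (x,y,z stand) [-1.000e-02  2.507e+01 -6.000e-02] force y -9.63
```

View pics/side10.png

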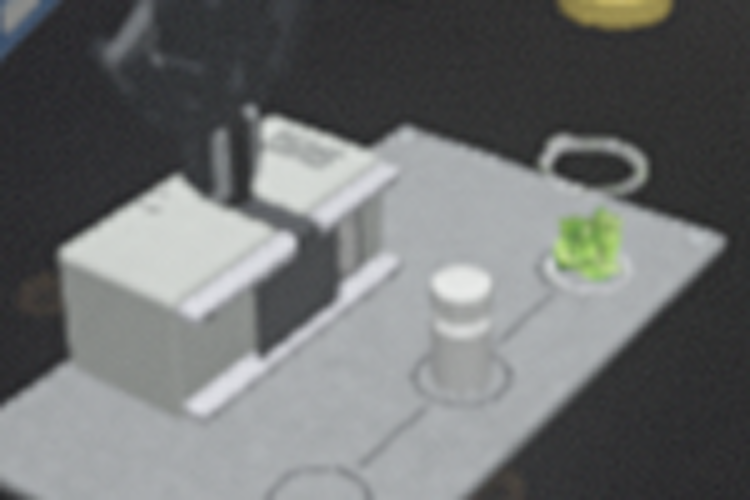

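View pics/top10.png

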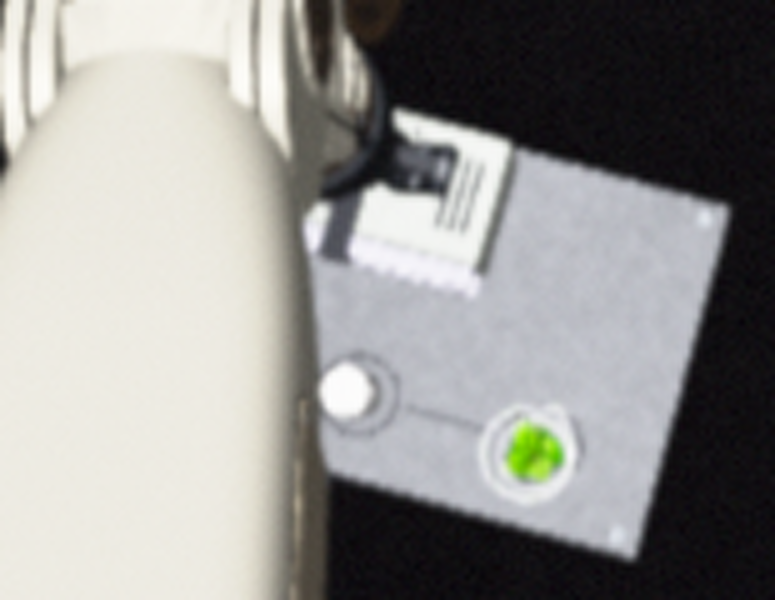

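```bash
python3 -c "
from h import *
gp();print(bot.job_done())"
```

```text
grasp travel mm (x,y,z stand) [ 0.03 25.07 -0.06] force y -9.08
the job is handed in; nothing more can be done
None
```

The job is handed in, about 12 s into the 48 s allowed. The vial stands in the middle ring and the arm is still holding the shutter at half travel.

- **Vial:** I slid it about 109 mm along the plate inside loosely closed fingers (28 mm opening on a 27 mm vial), so it was never squeezed or lifted. I then released it with the shutter still shut. The pictures after release and at the end show it upright and centred in the ring.
- **Shutter:** I gripped the tab and drew it out steadily. It went slightly past half, to about 26.4 mm, and then settled back, so it stayed far from fully open.
- **Final hold:** The gripper had moved 25.07 mm from the shut position, steady over several readings. The pull was about 9 N, as expected at half travel. In the top picture the strap had moved about 26 mm, which agrees within the picture's resolution.
- **Other items:** The beaker has not moved in the pictures. The arm never went near the timer or the tape roll, but I did not measure their positions again at the end.

No check failed. The only disagreement was about 2 mm between the two cameras, which is within their stated accuracy, so I used the combined fit.

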